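# Hook the fan's tilt spring onto its pin with the spring puller

### The job

Take the green-handled spring puller out of its slot in the cutlery caddy, put its tip down into the eye of the fan's tilt spring, stretch the spring just past the brass pin and ease its hook back onto the pin, gently: keep the pull under about 18 N, never let the hook snap onto the pin or get forced against it, and do not touch the spring with the gripper. When the pin carries the spring, lift the puller out, hang it upright in its slot in the caddy again and let go, leaving the kettle, pitcher, bowl, salt jar and mug where they stand.

Things in the scene. Friction and masses are not known exactly. Their poses are not given: they have to be found in the camera images.
- puller_grip (a point): Centre of the spring puller's handle (loose, 90 g): green block 28 mm (x) by 20 mm (y) by 50 mm tall, z up along the tool. Grasp it firmly from above across the 20 mm; it resists the pull best along the closing line.
- puller: The spring puller; origin at the underside of its black collar (34 mm across, 5 mm thick), 30 mm below puller_grip. The collar rests on the caddy's lid. Below it a steel shank 11 mm thick and 40 mm long, then a pin 8 mm thick with a round end.
- puller_tip (a point): Lowest point of the puller's pin, 92 mm below puller_grip on the same axis.
- caddy_slot (a point): Centre of the 20 mm square slot in the lid of the cream caddy (fixed, 100 mm by 260 mm along y), at the lid's top face, 100 mm above the counter. The puller hangs here, up to 3 mm off centre, shank through the slot, and must hang here again. Forks and spoons up to 195 mm high stand 90 to 190 mm from it towards the caddy's -y.
- hook_eye (a point): Centre of the eye at the outer end of the spring's steel hook, at mid-height of its 6 mm wire, 42 mm above the counter: a level closed ring, hole about 11.5 mm, 24 mm outside. The puller's pin goes in from above, 10 mm below wire centre is deep enough (19 mm free below). x points outward along the spring, z up.
- hook: Level hook with its eye; origin at hook_seat. Spring and hook swing freely about spring_pivot, always in line from it; at the start slack, 0.15 to 0.33 rad round to the anchor's +y side. Slack, the eye is 168 mm from the pivot. Outward pull 2 N at first, then 0.14 N more per mm, dead stop at 90 mm. Pressed down at the eye it yields about 0.9 N per mm for 9 mm.
- hook_seat (a point): Centre of the hook's bend (inside radius 6 mm), where the anchor pin belongs, 18 mm from hook_eye towards the pivot. The bend is closed outward and on +y; its barb on -y ends 6 mm pivot-ward of here. From there to 46 mm pivot-ward the hook is open to -y: swing the stretched hook towards the anchor's -y to let the pin in, then ease it back towards the pivot.
- spring_pivot (a point): Upright pivot of the spring on the fan's foot, 190 mm from the anchor's origin on its -x side; 42 mm above the counter.
- anchor: Steel plate 56 by 32 mm, 3 mm thick, on the fan's foot, with the upright brass pin (9 mm thick, top 65 mm above the counter). Origin under the plate, 20 mm above the counter; x points outward from the pivot through the pin. The pin is clamped up to 12 mm either way of the origin along x (y = 0), just where is not measured: look or feel.
- past_pin (a point): On the anchor's x axis, 28 mm outward of its origin, at hook height: with hook_seat brought here (4 mm less or 6 mm more also serves) the hook clears the pin wherever it is clamped. On the pin, the spring pulls 6 to 9 N; the puller then has about 3 mm of slack in the eye.
- kettle: Steel kettle, 160 mm across, 200 mm high, origin under its centre; leave alone.
- pitcher: Ribbed glass pitcher, 110 mm across, 190 mm high, origin under its centre; leave alone.
- bowl: Olivewood bowl, 120 mm across, 55 mm high, origin under its centre; leave alone.
- saltjar: White salt jar, 48 mm across, 75 mm high, origin under its centre; leave alone.
- mug: Blue mug, 80 mm across, 90 mm high, origin under its centre; leave alone.
- stand: Fan on its hinged stand (fixed): white foot 380 mm (its x) by 140 mm, 20 mm high, origin under the foot's centre. The anchor lies at x = +130 mm, with the same axes; the spring's pivot at x = -60 mm; the fan, 190 mm across and 320 mm high, from x = -240 to -50 mm.
Mind the look-alikes: they are no part of the job. Of the things that look like the puller, the largest one is meant.

How it is judged:
On the way, in this order (a step that is already met when the one before it is completed fails the run):
1. the puller, in the eye, has stretched the hook past the pin (contact force between puller and hook above 4 N and x of hook_seat in the frame of anchor above 0 m), for 0.1 s.
2. the pin carries the spring in the hook's bend (contact force between hook and anchor above 3 N and x of hook_seat in the frame of anchor between -0.018 and 0.018 m and y of hook_seat in the frame of anchor between -0.004 and 0.004 m), for 0.2 s.
At the end, for the whole second after the job is handed in: The hook's bend sits on the brass pin (hook_seat within 4 mm of the anchor's x axis and 18 mm of its origin along it, pressing over 3 N); the puller, off the hook, hangs still in its slot, tilt under 0.15 rad, handle centre within 15 mm of the slot's centre sideways, 124 to 136 mm up (all of step 2 and contact force between puller and hook below 0.2 N and horizontal distance between puller_grip and caddy_slot below 0.015 m and angle between puller's own z axis and vertical below 0.15 rad and height (world z) of puller_grip between 0.124 and 0.136 m and linear speed of puller below 0.02 m/s); the robot touches nothing.
It fails at once if the puller loads the hook with more than 18 N (contact force between puller and hook above 18 N).
It fails at once if the hook is forced against the pin with more than 13 N (contact force between hook and anchor above 13 N).
It fails at once if the hook is let go with a snap (linear speed of hook above 0.4 m/s).
It fails at once if the gripper or arm touches the hook (contact force between any of the fingers, the arm and hook above 0.5 N).
It fails at once if a bystander is shifted by more than 30 mm or tipped (distance of any of kettle, pitcher, bowl, saltjar, mug from where it was at the start of the episode above 0.03 m or angle between any of kettle, pitcher, bowl, saltjar, mug's own z axis and vertical above 0.4 rad).
It also fails if it takes over 67 s, if anything falls off the work surface, if the arm or the gripper's body presses on something with over 40 N, if the wrist force passes 120 N, or if a joint passes its speed limit or range.

### The arm

A 7-joint arm with a two-finger parallel gripper is mounted at the origin on the work surface. World frame = base frame: x ahead of the robot, y to its left, z up, the work surface at z = 0. Lengths are in m, angles in rad, forces in N, time in s.
With the tool pointing down it reaches from about 0.425 to 0.95 m from the base axis. Payload 4.7 kg.
Tool frame: the origin (TCP) lies midway between the tips of the shut fingers; the grasp point (between the pads) lies 19 mm behind it; z points along the fingers, y is the direction in which the jaws open and shut (so a half turn about z gives the same grasp; the last joint's range is limited). The gripper opens to 85 mm and grips with 20 to 120 N. Pads are 22 mm wide; open, the fingers measure 114 mm over their backs; the gripper's body (76 mm by 85 mm) begins 54 mm behind the grasp point. The pads swing forward as they close: fully open they stand 13 mm farther back than shut.
Start: joints at [1.119, 0.469, -0.049, 1.532, 0.024, 1.141, -0.082], TCP at [0.277, -0.616, 0.231] pointing down, gripper open.
Joint ranges: [-2.59, 2.59], [-0.33, 1.99], [-1.39, 1.29], [0.1, 2.45], [-1.04, 4.18], [0.21, 1.99], [-2.66, 2.66]. Speed limits (rad/s): [2.57, 2.57, 3.14, 3.14, 3.14, 3.14, 3.14].

### API

Orientations are given as a unit quaternion [x, y, z, w].
In Python, from cell import env gives the robot as it stands. The module is installed in compiled form; this text tells all that it offers. Calls block until the motion is done:
- env.move_ptp(position, orientation): joint-space move of the TCP to a pose.
- env.move_l(position, rot=None, rate=0.15, f_stop=None): straight line of the TCP; rot=None keeps the orientation; rate is the mean speed in m/s. With f_stop (N) it stops when the force on the tool has changed by that much, and returns True; else False.
- env.move_j(angles): joint-space move.
- env.ungrasp() and env.grasp(): open the fingers fully, or close them until they stop; the grip force is fixed at half the most.
- env.wait(seconds).
- env.inverse_kinematics(position, orientation): joint angles nearest the present ones, or None.
- env.observe(): the state.
- env.read_camera(name): name is "scene" or "top" or "wrist"; returns a dict with "frame" (400x640x3 uint8, red, green, blue), "mtx" (3x3 intrinsics, pixels), "camera_from_world" (4x4, takes a point from world to camera coordinates); the wrist camera has in their place "T_tool_cam" (4x4, takes a point from camera to tool coordinates, whose origin is the TCP and whose axes are the flange's). Camera axes: x right, y up, looking along -z (the intrinsics and any distortion apply to the point x, -y, -z); pixel columns grow to the right and rows downward; lengths in m; the calibration is good to about 2 mm. A picture is of the moment at which its call begins: read the wrist's pose just before it. There is no depth.
A pose or a line that the arm cannot do raises env.PlanningError and nothing moves.
- env.sign_off(): hands the job in, once; it reports no verdict.
Trained networks look in a picture, given as the dict that the camera call returned (one of the last four; its "shot" number tells which), for a name from the list of things; names that differ only in an ending like _2 or _b are one class to them, and where a whole thing is asked for, a point or a joint stands for the part that bears it (a point fixed in the world has none). Each returns a list of dicts, best first, with "conf" (0 to 1); they miss things now and then, are a little off and sometimes report something else, mostly with a low value. They report only what shows in the picture. A call takes as long as a camera call. They do not tell look-alikes from the thing itself.
- env.search_frame(name, picture): "at" ([column, row] in pixels, amid what is visible of it).
- env.silhouettes(name, picture): "mask" (400x640 bool, what is visible of it) and "at" ([column, row] in pixels, amid what is visible of it).
The state is a dict: "t": time; "qpos": joint angles; "joint_velocities": joint speeds; "joint_efforts": joint torques, N m; "position": TCP position; "tool_rot": TCP orientation; "contact_force": force on the tool from outside, world axes, zero at the start; "wrist_torque": the same for the moment, N m; "grip_width": finger opening in m.
Only numpy, scipy, OpenCV 4.12 (cv2) and the standard library are available. Lean on these libraries where they do the work, as an engineer would, in place of code of your own. Each camera call takes 0.05 s, during which the arm holds its last target.

## Working session

There is one attempt and no reset: what is moved stays moved. The work goes in short steps, each a Python script; the robot and the scene stay as the last script left them, time stands still between calls to the robot, and variables do not carry over. Pictures are saved under pics/ and viewed, and the job is handed in when it is done.

```bash
mkdir -p pics; ls; cat > h.py <<'E'
import numpy as np, cv2
from cell import env
def save(n,f,crop=None,s=1):
    if crop: f=f[crop[1]:crop[3],crop[0]:crop[2]]
    if s!=1: f=cv2.resize(f,None,fx=s,fy=s,interpolation=cv2.INTER_CUBIC)
    cv2.imwrite('pics/'+n+'.png',f[:,:,::-1])
E
python3 - <<'E'
from h import *
o=env.observe();print({k:np.round(v,3) for k,v in o.items()})
for c in ['scene','top','wrist']:
    p=env.read_camera(c);save(c+'0',p['frame']);print(c,[k for k in p],p['mtx'].round(1).tolist())
    for k in p:
        if k not in('frame','mtx'):print(k,np.round(p[k],3).tolist() if not isinstance(p[k],str) else p[k])
print(env.observe()['t'])
E
```

```text
pics
{'t': np.float64(0.0), 'qpos': array([ 1.119,  0.469, -0.049,  1.534,  0.024,  1.141, -0.082]), 'joint_velocities': array([-0.001, -0.   ,  0.   , -0.   ,  0.001,  0.001,  0.   ]), 'joint_efforts': array([-0.0000e+00, -5.1032e+01, -4.6000e-02, -2.3771e+01,  1.1000e-02,
        7.0000e-03, -0.0000e+00]), 'position': array([ 0.277, -0.615,  0.23 ]), 'tool_rot': array([ 0.978,  0.21 , -0.   , -0.001]), 'contact_force': array([-0.977,  0.077,  0.159]), 'wrist_torque': array([-0.034,  0.015,  0.005]), 'grip_width': np.float64(0.085)}
scene ['frame', 'mtx', 'camera_from_world', 'shot'] [[382.2, 0.0, 322.3], [0.0, 382.2, 208.8], [0.0, 0.0, 1.0]]
camera_from_world [[0.875, 0.483, 0.004, -0.469], [-0.276, 0.492, 0.826, 0.062], [0.397, -0.724, 0.564, -1.117], [0.0, 0.0, 0.0, 1.0]]
shot 1
top ['frame', 'mtx', 'camera_from_world', 'shot'] [[438.4, 0.0, 323.9], [0.0, 438.4, 201.5], [0.0, 0.0, 1.0]]
camera_from_world [[0.017, -1.0, -0.014, 0.008], [0.989, 0.014, 0.146, -0.556], [-0.146, -0.017, 0.989, -1.129], [0.0, 0.0, 0.0, 1.0]]
shot 2
wrist ['frame', 'mtx', 'T_tool_cam', 'shot'] [[287.0, 0.0, 320.8], [0.0, 287.0, 201.9], [0.0, 0.0, 1.0]]
T_tool_cam [[0.0, 0.955, 0.296, 0.076], [1.0, -0.0, -0.001, 0.001], [-0.001, 0.296, -0.955, -0.142], [0.0, 0.0, 0.0, 1.0]]
shot 3
0.15
```

View pics/scene0.png

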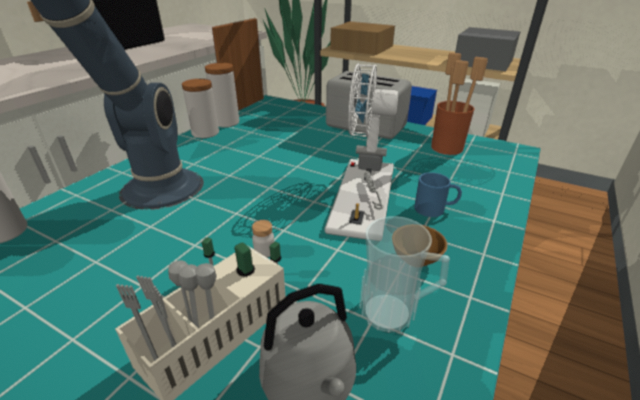

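View pics/top0.png

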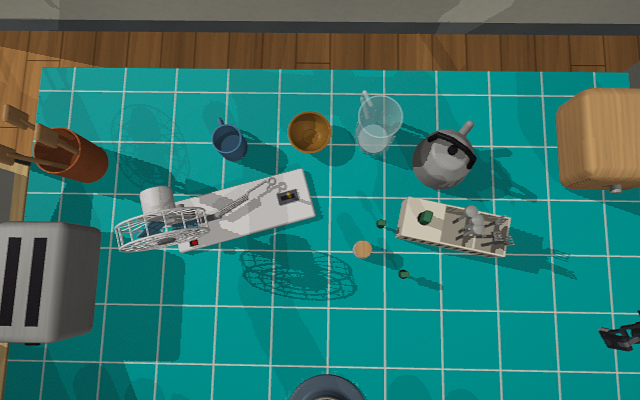

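```bash
python3 - <<'E'
from h import *
for c in ['top','scene']:
    p=env.read_camera(c)
    for n in ['puller','puller_grip','hook_eye','hook_seat','hook','anchor','caddy_slot','spring_pivot','stand']:
        print(c,n,[(np.round(d['at']).tolist(),round(d['conf'],2)) for d in env.search_frame(n,p)][:5])
print(env.observe()['t'])
E
```

```text
top puller [([424.0, 216.0], 0.74), ([402.0, 272.0], 0.63), ([378.0, 223.0], 0.57)]
top puller_grip [([422.0, 217.0], 0.76), ([380.0, 221.0], 0.62), ([286.0, 198.0], 0.46), ([402.0, 275.0], 0.44)]
top hook_eye [([257.0, 185.0], 0.71)]
top hook_seat [([245.0, 190.0], 0.61)]
top hook [([270.0, 184.0], 0.6)]
top anchor [([288.0, 196.0], 0.71)]
top caddy_slot [([456.0, 231.0], 0.9), ([377.0, 119.0], 0.35)]
top spring_pivot [([216.0, 217.0], 0.95)]
top stand [([221.0, 213.0], 0.61)]
scene puller [([247.0, 261.0], 0.97), ([275.0, 251.0], 0.77), ([211.0, 249.0], 0.74)]
scene puller_grip [([246.0, 260.0], 0.89), ([277.0, 250.0], 0.49), ([208.0, 252.0], 0.47)]
scene hook_eye []
scene hook_seat [([366.0, 170.0], 0.58)]
scene hook [([379.0, 202.0], 0.41)]
scene anchor [([354.0, 213.0], 0.54), ([310.0, 349.0], 0.54), ([245.0, 260.0], 0.25)]
scene caddy_slot [([195.0, 319.0], 0.63), ([365.0, 170.0], 0.39), ([355.0, 213.0], 0.36)]
scene spring_pivot [([363.0, 168.0], 0.85)]
scene stand []
1.15
```

Three things look like the puller in the top view: (424,217) in the caddy, (380,223) loose on the counter, and (403,273) loose on the counter. The caddy one is clearly the largest. I'll check it in a close crop.

```bash
cat >> h.py <<'E'
def ray(p,uv,z):
    T=np.linalg.inv(np.array(p['camera_from_world'])); K=p['mtx']
    d=np.array([(uv[0]-K[0,2])/K[0,0],-(uv[1]-K[1,2])/K[1,1],-1]); d=T[:3,:3]@d; o=T[:3,3]
    return o+d*(z-o[2])/d[2]
def proj(p,X):
    T=np.array(p['camera_from_world']); K=p['mtx']; c=T[:3,:3]@np.asarray(X)+T[:3,3]
    return np.array([K[0,2]+K[0,0]*c[0]/-c[2], K[1,2]+K[1,1]*c[1]/c[2]])
def wcam(p,o):
    from scipy.spatial.transform import Rotation as R
    T=np.eye(4);T[:3,:3]=R.from_quat(o['tool_rot']).as_matrix();T[:3,3]=o['position']
    p['camera_from_world']=np.linalg.inv(T@np.array(p['T_tool_cam']));return p
E
python3 - <<'E'
from h import *
p=env.read_camera('top')
save('topfoot',p['frame'],(170,150,330,270),5)
save('topcad',p['frame'],(350,180,520,290),4.5)
q=env.read_camera('scene')
save('sccad',q['frame'],(190,200,330,330),4.5)
save('scfoot',q['frame'],(310,140,430,250),5)
E
```

```text
(no output)
```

View pics/topfoot.png

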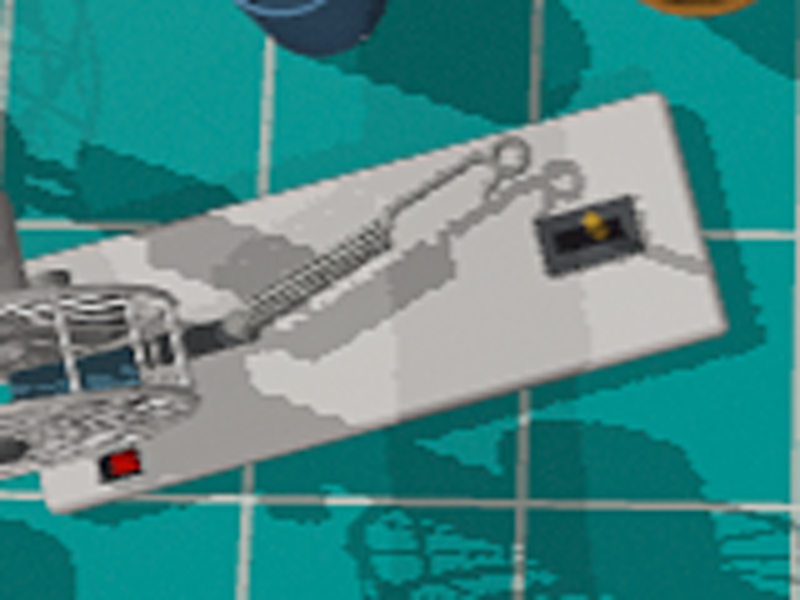

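View pics/topcad.png

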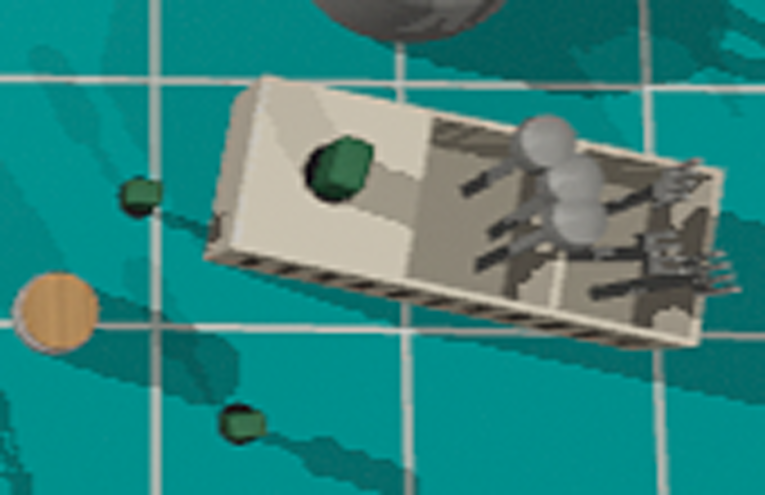

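View pics/sccad.png

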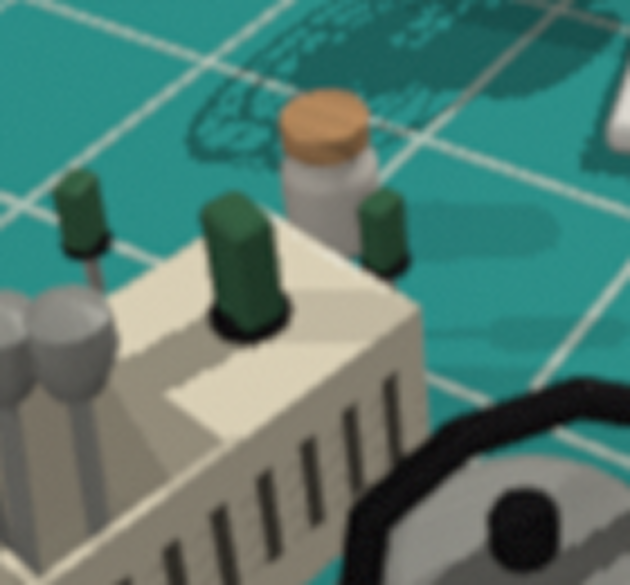

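View pics/scfoot.png

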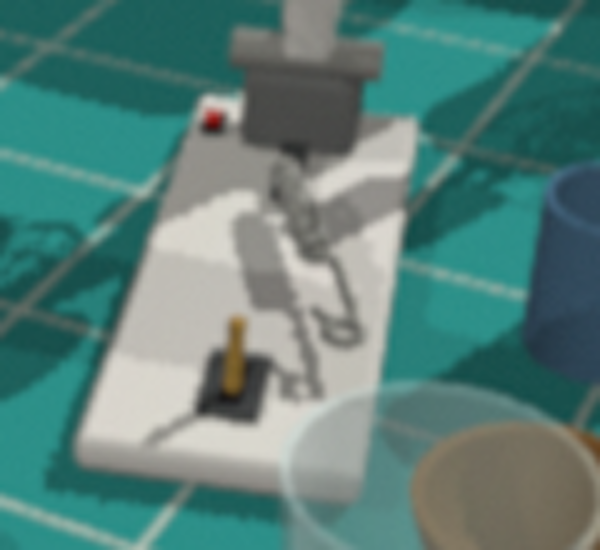

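```bash
python3 - <<'E'
from h import *
p=env.read_camera('top')
f=lambda x,y:(170+x/5,150+y/5)
A=ray(p,f(662,93),.02);B=ray(p,f(728,331),.02);C=ray(p,f(47,512),.02)
print('corners',A,B,C,np.linalg.norm(A-B),np.linalg.norm(B-C))
print('pivot',ray(p,f(235,325),.045),'eye',ray(p,f(513,157),.042),'pintop',ray(p,f(597,218),.065),'plate',[ray(p,f(*c),.023) for c in((535,217),(635,197),(645,252),(550,276))])
g=lambda x,y:(350+x/4.5,180+y/4.5)
print('handle top',ray(p,g(350,158),.155),'collar',ray(p,g(335,178),.103))
print('lid',[ray(p,g(*c),.1) for c in((268,78),(435,117),(410,280),(232,245))])
q=env.read_camera('scene')
f=lambda x,y:(310+x/5,140+y/5)
print('pintop scene',ray(q,f(238,320),.065),'base',ray(q,f(232,395),.023),'eye',ray(q,f(341,331),.042))
f=lambda x,y:(190+x/4.5,200+y/4.5)
print('handletop scene',ray(q,f(237,208),.155))
for n in['kettle','pitcher','bowl','saltjar','mug']:
    d=env.search_frame(n,p);print(n,[(ray(p,e['at'],.05).round(3)[:2],round(e['conf'],2)) for e in d[:2]])
E
```

```text
corners [0.64962116 0.07758242 0.02      ] [0.51858999 0.03873857 0.02      ] [0.41542545 0.40236919 0.02      ] 0.13666752408556698 0.377981674707538
pivot [0.51504028 0.29985937 0.045     ] eye [0.60845151 0.15541497 0.042     ] pintop [0.57208212 0.10703799 0.065     ] plate [array([0.57906276, 0.14489991, 0.023     ]), array([0.5908759 , 0.09071474, 0.023     ]), array([0.56067622, 0.08450961, 0.023     ]), array([0.54677971, 0.13571169, 0.023     ])]
handle top [ 0.50998819 -0.23366862  0.155     ] collar [ 0.50487212 -0.23667739  0.103     ]
lid [array([ 0.56109877, -0.20074543,  0.1       ]), array([ 0.54034587, -0.29366024,  0.1       ]), array([ 0.44914112, -0.27770144,  0.1       ]), array([ 0.46695997, -0.17971107,  0.1       ])]
pintop scene [0.57372467 0.10914204 0.065     ] base [0.57494872 0.10495354 0.023     ] eye [0.61001014 0.15764689 0.042     ]
handletop scene [ 0.50769463 -0.23376062  0.155     ]
kettle [(array([ 0.672, -0.307]), 0.88)]
pitcher [(array([ 0.783, -0.124]), 0.85)]
bowl [(array([0.753, 0.068]), 0.86), (array([ 0.518, -0.247]), 0.63)]
saltjar [(array([ 0.428, -0.081]), 0.69)]
mug [(array([0.718, 0.269]), 0.62)]
```

```bash
cat >> h.py <<'E'
def Q(psi): return [np.cos(psi/2),np.sin(psi/2),0,0]
E
python3 - <<'E'
from h import *
env.move_ptp([.507,-.234,.26],Q(-.219))
o=env.observe();p=wcam(env.read_camera('wrist'),o);print(o['t'],o['position'],o['tool_rot'],o['qpos'].round(2))
save('w1',p['frame']);
c=proj(p,[.507,-.234,.155]);print(c)
for n in['puller','puller_grip']:print([(np.round(d['at']).tolist(),round(d['conf'],2)) for d in env.search_frame(n,p)])
save('w1c',p['frame'],(int(c[0])-100,int(c[1])-75,int(c[0])+100,int(c[1])+75),4)
E
```

```text
3.2417 [ 0.50664453 -0.23520202  0.25996738] [ 9.93921870e-01 -1.10087368e-01 -6.49797130e-05  2.88205399e-04] [ 0.46  0.26 -0.13  1.77  0.04  1.11 -1.47]
[318.44143204 202.22145192]
[([244.0, 205.0], 0.88), ([320.0, 192.0], 0.69), ([310.0, 280.0], 0.65), ([412.0, 181.0], 0.26)]
[([240.0, 203.0], 0.84), ([324.0, 188.0], 0.66)]
```

View pics/w1.png

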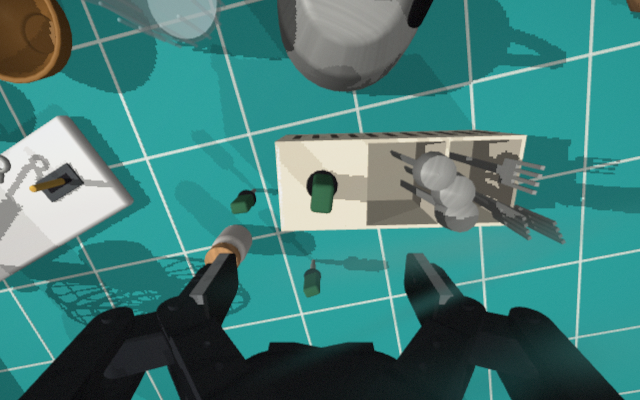

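View pics/w1c.png

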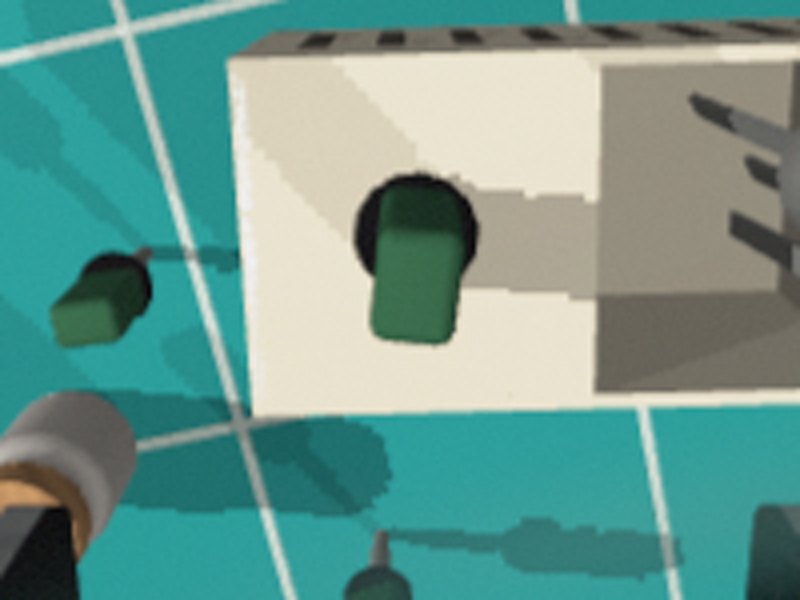

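```bash
python3 - <<'E'
from h import *
o=env.observe();p=wcam(env.read_camera('wrist'),o)
f=lambda x,y:(218+x/4,127+y/4)
P=[ray(p,f(*c),.155) for c in((377,231),(464,233),(455,345),(370,335))]
P=np.array(P);print(P,P.mean(0))
ds=[P[i]-P[(i+1)%4] for i in range(4)];print([np.linalg.norm(d) for d in ds])
v=(P[0]-P[3])+(P[1]-P[2]);print('x yaw',np.arctan2(v[1],v[0]));v=P[0]+P[3]-P[1]-P[2];print('y yaw-90',np.arctan2(v[1],v[0])-np.pi/2)
L=[ray(p,f(*c),.1) for c in((230,60),(254,416))];v=L[0]-L[1];print('lid yaw',np.arctan2(v[1],v[0]))
print('collar',ray(p,f(417,233),.104))
print('lid edge',L,ray(p,f(603,65),.1),ray(p,f(596,393),.1))
E
```

```text
[[ 0.52398805 -0.23215502  0.155     ]
 [ 0.51933294 -0.25082136  0.155     ]
 [ 0.49409356 -0.24342339  0.155     ]
 [ 0.50068    -0.22507638  0.155     ]] [ 0.50952364 -0.23786904  0.155     ]
[np.float64(0.01923803933017751), np.float64(0.026301252099829), np.float64(0.01949343002251725), np.float64(0.02435923221245581)]
x yaw -0.2898000786403112
y yaw-90 -0.294862788873395
lid yaw -0.19883093899979418
collar [ 0.50924091 -0.23819482  0.104     ]
lid edge [array([ 0.56374895, -0.20083179,  0.1       ]), array([ 0.46621697, -0.18117976,  0.1       ])] [ 0.54137988 -0.29470261  0.1       ] [ 0.4518549  -0.27721283  0.1       ]
```

```bash
python3 - <<'E'
from h import *
psi=-.29;x,y=.5095,-.238
env.move_ptp([x,y,.20],Q(psi))
print(env.move_l([x,y,.112],rate=.12,f_stop=8))
env.grasp();env.wait(.1)
o=env.observe();print(o['t'],o['position'],o['grip_width'],o['contact_force'],o['qpos'].round(2))
env.move_l([x,y,.20],rate=.15)
env.move_l([x,y,.26],rate=.2)
o=env.observe();print(o['t'],o['position'],o['grip_width'],o['contact_force'])
p=wcam(env.read_camera('wrist'),o);save('w2',p['frame'])
q=env.read_camera('scene');save('s2',q['frame'])
E
```

```text
False
5.3833 [ 0.50970274 -0.2380738   0.11225816] 0.019334546325151723 [-1.13018462 -0.64930896  3.11593628] [ 0.45  0.42 -0.11  1.92  0.06  0.8  -1.56]
6.5667 [ 0.50905801 -0.23785522  0.25913679] 0.019457513811480708 [ 0.340762   -0.05191536 -1.24123194]
```

View pics/w2.png

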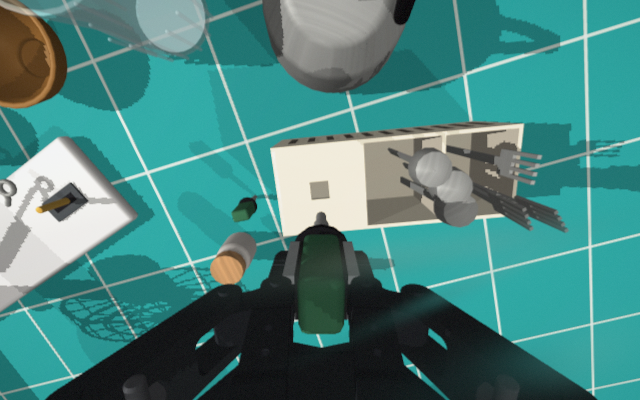

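View pics/s2.png

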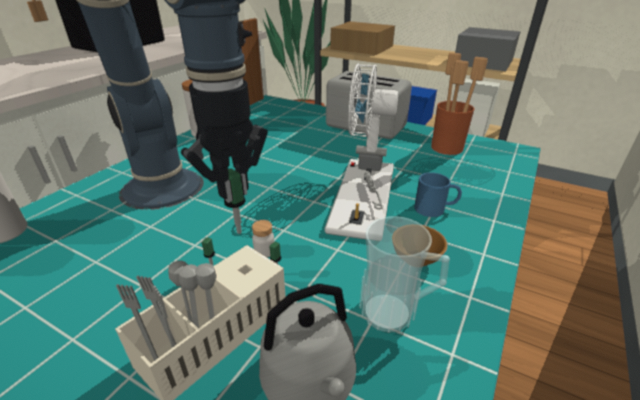

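```bash
python3 - <<'E'
from h import *
from scipy.spatial.transform import Rotation as R
o=env.observe();p=wcam(env.read_camera('wrist'),o)
save('w2c',p['frame'],(270,150,370,250),6)
print('slot',ray(p,(319,190),.1))
q=env.read_camera('scene');print('slot sc',ray(q,(245.5,269.5),.1))
save('s2c',q['frame'],(215,225,275,300),8)
T=np.array(o['position'])+R.from_quat(o['tool_rot']).as_matrix()@[0,0,.074];print('tip proj',proj(p,T))
env.move_ptp([.609,.156,.22],Q(.277))
env.wait(.15)
o=env.observe();p=wcam(env.read_camera('wrist'),o);print(o['t'],o['position'],o['qpos'].round(2),o['contact_force'],o['wrist_torque'])
save('w3',p['frame'])
for n in['hook_eye','hook_seat','anchor','spring_pivot','puller_tip']:print(n,[(np.round(d['at'],1).tolist(),round(d['conf'],2)) for d in env.search_frame(n,p)])
E
```

```text
slot [ 0.50574792 -0.23549074  0.1       ]
slot sc [ 0.50635186 -0.23385368  0.1       ]
tip proj [319.89668549 213.90556603]
8.425 [0.60948438 0.15404722 0.22017357] [-0.03  0.43 -0.39  1.65  0.18  1.1  -1.77] [-0.14469987 -0.04143899 -0.75675417] [-0.03322018 -0.00044012  0.03784487]
hook_eye [([256.2, 194.0], 0.94), ([320.5, 284.6], 0.31)]
hook_seat [([286.0, 186.2], 0.97)]
anchor [([343.6, 214.0], 0.75)]
spring_pivot [([160.1, 225.6], 0.91)]
puller_tip [([321.4, 281.1], 0.84), ([515.6, 326.7], 0.59)]
```

View pics/w3.png

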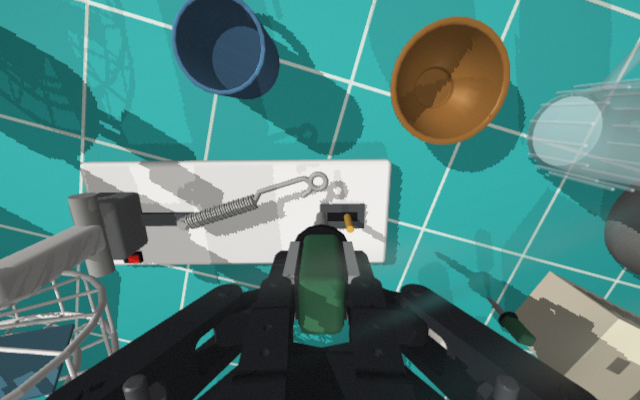

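View pics/w2c.png

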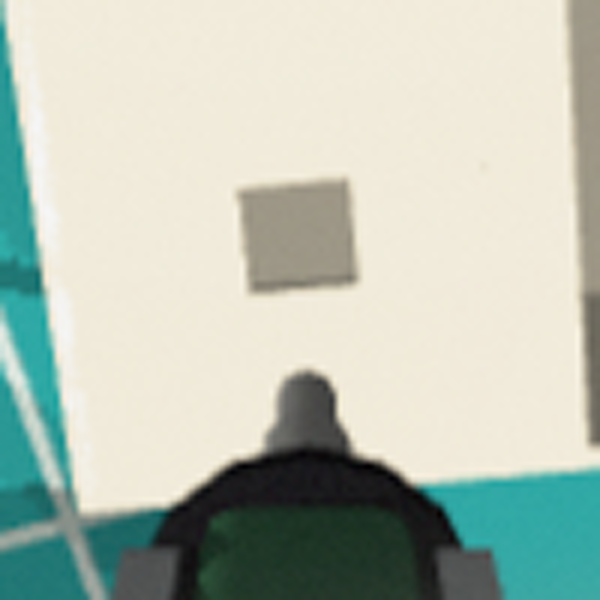

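View pics/s2c.png

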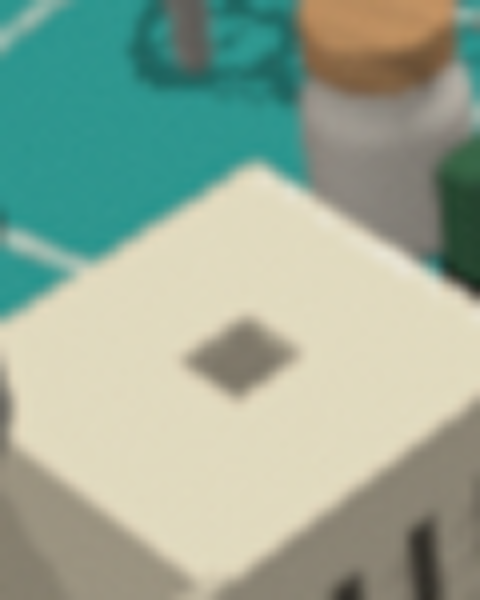

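```bash
python3 - <<'E'
from h import *
o=env.observe();p=wcam(env.read_camera('wrist'),o)
save('w3c',p['frame'],(270,150,400,240),6)
E
```

```text
(no output)
```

View pics/w3c.png

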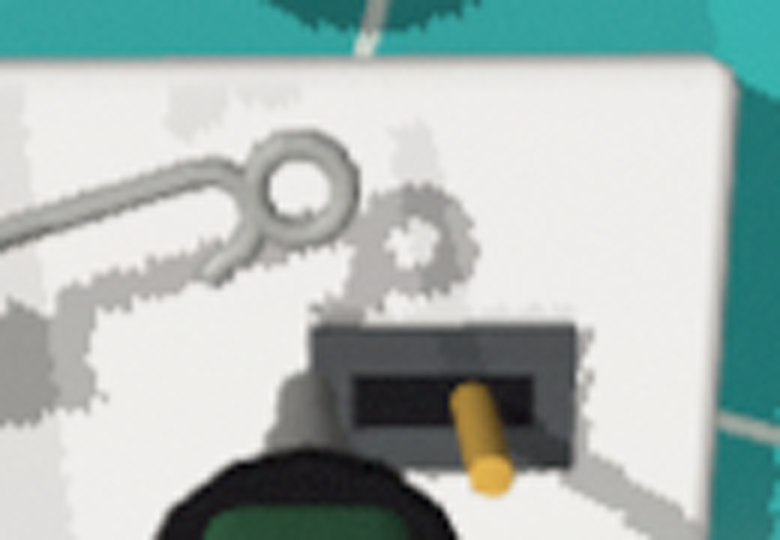

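```bash
python3 - <<'E'
from h import *
o=env.observe();p=wcam(env.read_camera('wrist'),o)
f=lambda x,y:(270+x/6,150+y/6)
print('eye',ray(p,f(299,187),.043));print('pin top',ray(p,f(492,474),.065),'base',ray(p,f(470,395),.023))
a=[ray(p,f(*c),.023) for c in((313,326),(576,326),(570,470))];print('plate',a,(a[0]+a[2])/2)
v=a[1]-a[0];print(np.linalg.norm(v),v/np.linalg.norm(v))
print('foot edge',[ray(p,c,.02) for c in((82,162),(388,162),(387,262))])
print('pivot',ray(p,(185,222),.045))
# top
q=env.read_camera('top');save('t3',q['frame'],(200,150,330,240),6)
E
```

```text
eye [0.61128722 0.15621966 0.043     ]
pin top [0.57344206 0.10812678 0.065     ] base [0.57371322 0.10844005 0.023     ]
plate [array([0.57930248, 0.1442049 , 0.023     ]), array([0.59415887, 0.09192808, 0.023     ]), array([0.5633783 , 0.08294478, 0.023     ])] [0.57134039 0.11357484 0.023     ]
0.054346839649354425 [ 0.27336269 -0.96191103  0.        ]
foot edge [array([0.55097143, 0.43470912, 0.02      ]), array([0.65100995, 0.08279289, 0.02      ]), array([0.52439591, 0.03853069, 0.02      ])]
pivot [0.52064531 0.29612282 0.045     ]
```

View pics/t3.png

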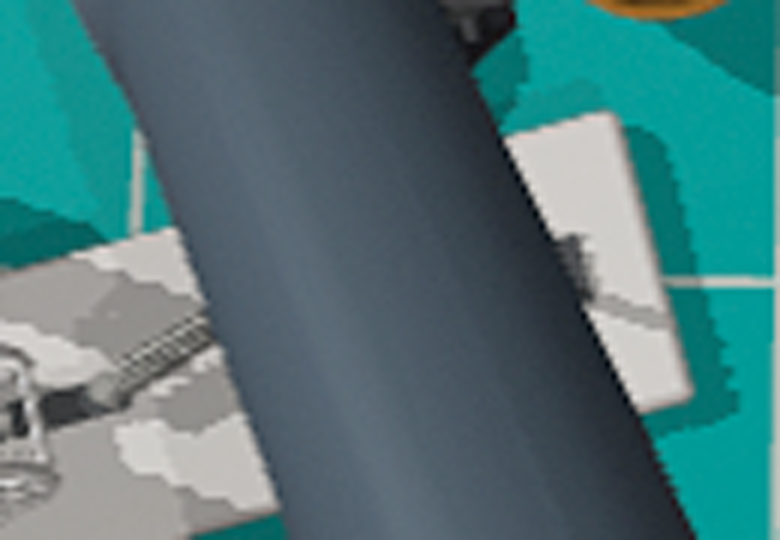

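```bash
python3 - <<'E'
from h import *
o=env.observe();print(o['t'],o['position'],o['tool_rot'],Q(.277))
env.move_l([.6105,.156,.132],rate=.12)
env.wait(.3)
o=env.observe();p=wcam(env.read_camera('wrist'),o);print(o['t'],o['position'],o['tool_rot'],o['contact_force'],o['wrist_torque'])
save('w4',p['frame'],(250,150,390,255),5.5)
E
```

```text
8.875 [0.60898648 0.15601135 0.21999911] [ 9.90427722e-01  1.38032340e-01 -9.11166577e-06 -2.04851296e-05] [np.float64(0.9904241968133237), np.float64(0.13805763422093945), 0, 0]
10.0583 [0.61078662 0.15610392 0.13263698] [ 9.90425861e-01  1.38044606e-01  5.44853159e-04 -6.49249925e-05] [-0.34206196 -0.51765524 -1.81241474] [0.08104445 0.03892888 0.01015203]
```

View pics/w4.png

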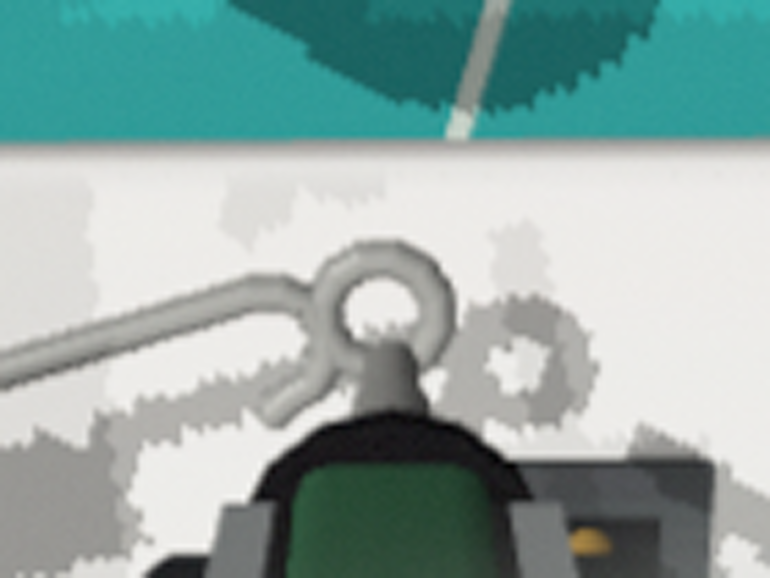

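```bash
python3 - <<'E'
from h import *
from scipy.spatial.transform import Rotation as R
o=env.observe();p=wcam(env.read_camera('wrist'),o);print(o['position'])
f=lambda x,y:(250+x/5.5,150+y/5.5)
M=R.from_quat(o['tool_rot']).as_matrix()
e=ray(p,f(384,313),.042);print('eye',e,'tool',M.T@(e-o['position']))
for c in[(.0,0,.07),(.004,0,.070),(0,0,.074)]:print(c,(proj(p,o['position']+M@c)-[250,150])*5.5)
for s in(-1,1):print('ring',M.T@(ray(p,f(384+s*72,313),.042)-o['position']))
print('ringtop',M.T@(ray(p,f(384,240),.045)-o['position']))
E
```

```text
[0.6106762  0.15601759 0.13245733]
eye [0.61077497 0.15551916 0.042     ] tool [-0.00010633  0.00049894  0.09045731]
(0.0, 0, 0.07) [380.11687125 357.12413761]
(0.004, 0, 0.07) [380.07455387 330.56203645]
(0, 0, 0.074) [380.25535527 347.76781644]
ring [-0.00010653 -0.01065911  0.09045639]
ring [-0.00010613  0.01165756  0.09045824]
ringtop [0.01246493 0.00051664 0.08746636]
```

```bash
python3 - <<'E'
from h import *
def rep():
    o=env.observe();print(round(o['t'],2),o['position'].round(4),o['contact_force'].round(2),o['wrist_torque'].round(3));return o
rep()
print(env.move_l([.6114,.157,.1225],rate=.05)); rep()
print(env.move_l([.6114,.157,.111],rate=.03,f_stop=4)); env.wait(.15)
o=rep()
p=wcam(env.read_camera('wrist'),o);save('w5',p['frame'],(250,150,390,255),5.5)
E
```

```text
10.16 [0.6106 0.156  0.1323] [ 0.47  0.94 -0.93] [-0.025 -0.014 -0.021]
False
10.5 [0.611  0.1569 0.1217] [-0.1  -0.55 -0.65] [0.049 0.071 0.019]
False
11.18 [0.6115 0.1571 0.1112] [ 0.05 -0.08 -0.92] [-0.019  0.053  0.033]
```

View pics/w5.png

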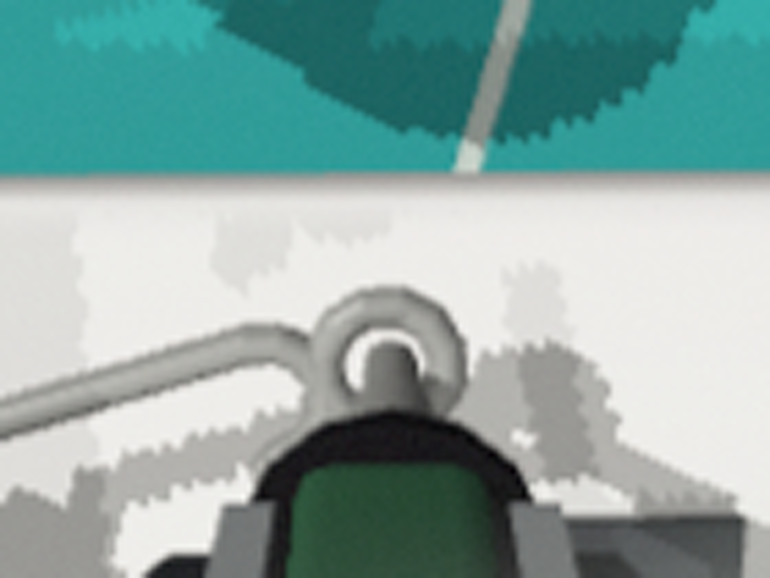

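```bash
cat >> h.py <<'E'
ex=np.array([.2734,-.962]);ey=np.array([.962,.2734]);O=np.array([.5716,.1155]);PV=O-.19*ex
def P(rho,th,z): 
    v=PV+rho*(np.cos(th)*ex+np.sin(th)*ey);return [v[0],v[1],z]
def rep(tag=''):
    o=env.observe();d=np.array(o['position'][:2])-PV;a,b=d@ex,d@ey
    F=o['contact_force'];fx,fy=F[:2]@ex,F[:2]@ey
    print(tag,round(o['t'],2),'rho %.4f th %.3f z %.4f | ax %.4f ay %.4f | fx %.2f fy %.2f fz %.2f'%(np.hypot(a,b),np.arctan2(b,a),o['position'][2],a-.19,b,fx,fy,F[2]),o['wrist_torque'].round(2),round(o['grip_width'],4));return o
E
python3 - <<'E'
from h import *
o=rep()
print(env.move_l([.6114,.157,.104],rate=.03,f_stop=4)); env.wait(.15);o=rep()
th=.297
env.move_l(P(.172,th,.104),rot=Q(.277+th),rate=.02);env.wait(.1);rep('rot')
for r in(.18,.19,.205):
    print(env.move_l(P(r,th,.104),rate=.03,f_stop=9));env.wait(.1);o=rep()
p=wcam(env.read_camera('wrist'),o);save('w6',p['frame'],(220,130,420,270),4)
E
```

```text
11.23 rho 0.1685 th 0.300 z 0.1112 | ax -0.0290 ay 0.0498 | fx -0.18 fy 0.24 fz -1.00 [ 0.03  0.05 -0.06] 0.0193
False
 11.77 rho 0.1685 th 0.300 z 0.1040 | ax -0.0290 ay 0.0497 | fx -0.71 fy -0.10 fz -0.84 [-0.06 -0.02 -0.03] 0.0196
rot 12.32 rho 0.1713 th 0.298 z 0.1041 | ax -0.0262 ay 0.0503 | fx -3.13 fy -0.03 fz 0.14 [0.6  0.32 0.02] 0.0195
False
 12.83 rho 0.1797 th 0.297 z 0.1039 | ax -0.0182 ay 0.0526 | fx -3.51 fy -1.29 fz -0.92 [ 0.89  0.5  -0.05] 0.0191
False
 13.42 rho 0.1896 th 0.297 z 0.1039 | ax -0.0087 ay 0.0554 | fx -3.78 fy -1.02 fz -1.11 [ 1.2   0.78 -0.04] 0.019
False
 14.17 rho 0.2033 th 0.297 z 0.1039 | ax 0.0044 ay 0.0595 | fx -6.97 fy -1.95 fz -1.07 [ 1.68  1.01 -0.04] 0.0196
```

View pics/w6.png

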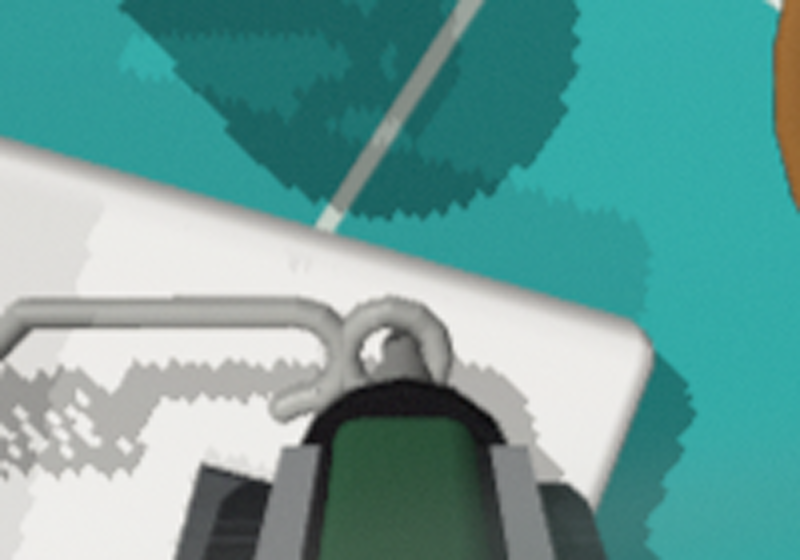

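```bash
python3 - <<'E'
from h import *
th=.297
for r in(.22,.232,.240):
    print(env.move_l(P(r,th,.104),rate=.03,f_stop=7));env.wait(.15);o=rep()
p=wcam(env.read_camera('wrist'),o);save('w7',p['frame'],(220,130,420,270),4)
E
```

```text
False
 15.02 rho 0.2169 th 0.297 z 0.1037 | ax 0.0174 ay 0.0635 | fx -9.26 fy -2.37 fz -0.67 [ 2.09  1.3  -0.04] 0.0192
False
 15.72 rho 0.2277 th 0.297 z 0.1035 | ax 0.0277 ay 0.0667 | fx -9.53 fy -1.62 fz -0.46 [ 2.45  1.58 -0.09] 0.0192
False
 16.28 rho 0.2349 th 0.297 z 0.1034 | ax 0.0346 ay 0.0688 | fx -11.37 fy -3.20 fz -1.66 [ 2.68  1.71 -0.  ] 0.0194
```

View pics/w7.png

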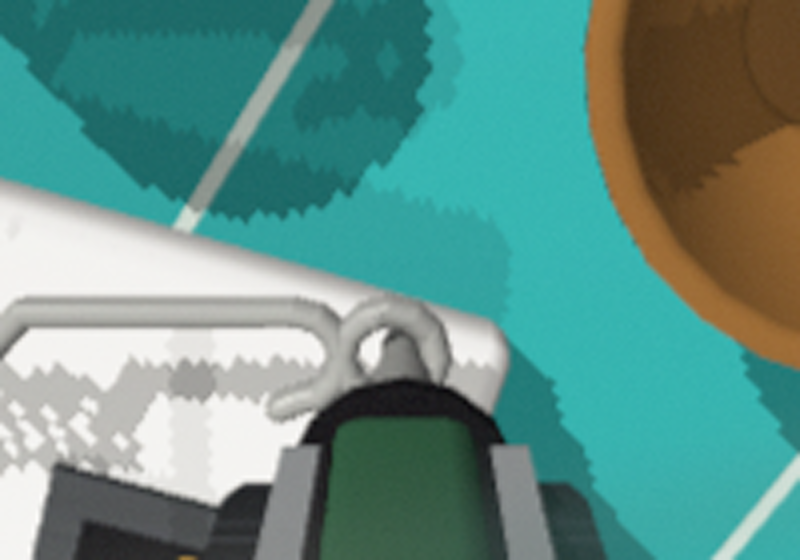

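```bash
python3 - <<'E'
from h import *
th=.297
env.move_l(P(.245,th,.1045),rate=.02);env.wait(.1);rep()
for th in(.2,.1,.045):
    s=env.move_l(P(.2455,th,.1045),rot=Q(.277+th),rate=.04,f_stop=6);env.wait(.1);o=rep(s)
    if s:break
env.wait(.2);o=rep()
p=wcam(env.read_camera('wrist'),o);save('w8',p['frame'],(160,100,420,270),3)
p=env.read_camera('scene');save('s8',p['frame'],(310,140,430,250),5)
E
```

```text
16.83 rho 0.2394 th 0.297 z 0.1038 | ax 0.0389 ay 0.0701 | fx -11.00 fy -3.14 fz -1.27 [ 2.84  1.78 -0.1 ] 0.0192
False 17.68 rho 0.2400 th 0.200 z 0.1041 | ax 0.0452 ay 0.0478 | fx -12.04 fy -2.42 fz -1.40 [ 3.04  1.6  -0.02] 0.0193
False 18.54 rho 0.2403 th 0.101 z 0.1044 | ax 0.0491 ay 0.0243 | fx -12.12 fy -1.19 fz -1.60 [ 3.1   1.33 -0.08] 0.0192
False 19.13 rho 0.2405 th 0.047 z 0.1046 | ax 0.0502 ay 0.0113 | fx -11.61 fy -1.07 fz -1.28 [ 3.22  1.11 -0.03] 0.0193
 19.33 rho 0.2405 th 0.047 z 0.1045 | ax 0.0502 ay 0.0113 | fx -12.36 fy -0.72 fz -1.10 [ 3.21  1.08 -0.06] 0.0193
```

View pics/w8.png

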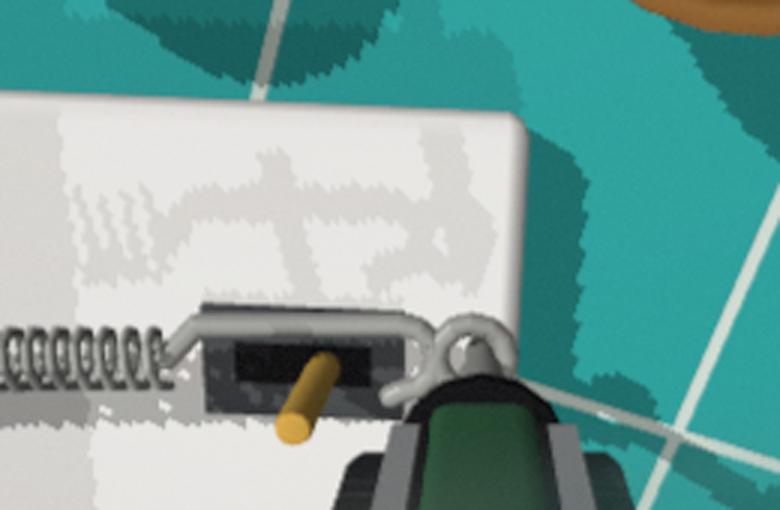

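View pics/s8.png

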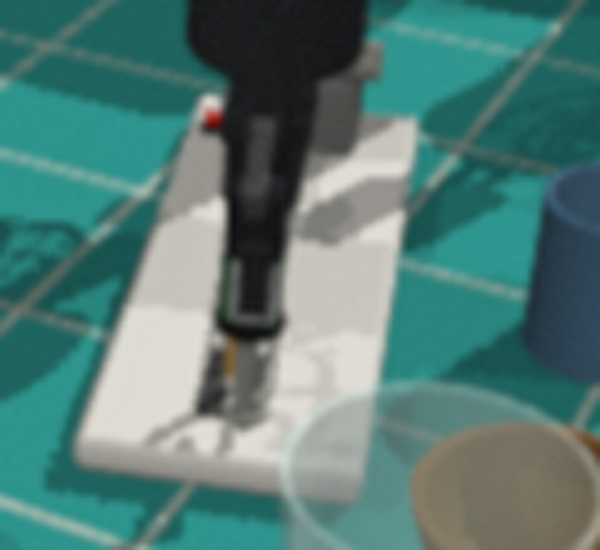

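```bash
python3 - <<'E'
from h import *
o=rep();p=wcam(env.read_camera('wrist'),o)
f=lambda x,y:(160+x/3,100+y/3)
A=lambda x,y,z:np.array([(ray(p,f(x,y),z)[:2]-O)@ex,(ray(p,f(x,y),z)[:2]-O)@ey]).round(4)
print('pin top',A(294,429,.065),'base',A(326,361,.023))
print('wire',A(210,323,.042),A(395,323,.042),'eye',A(473,357,.042),'barb',A(390,394,.042),'bend inner',A(421,350,.042))
print('plate',A(203,305,.023),A(405,312,.023),A(205,411,.023))
X=np.r_[O+.007*ex,.042]
E
```

```text
19.43 rho 0.2405 th 0.047 z 0.1045 | ax 0.0502 ay 0.0113 | fx -11.47 fy -0.86 fz -1.26 [ 3.21  1.08 -0.02] 0.0193
pin top [ 0.0082 -0.0006] base [0.0081 0.0002]
wire [-0.0175  0.0164] [0.0289 0.0187] eye [0.0488 0.0106] barb [ 0.028  -0.0006] bend inner [0.0356 0.0118]
plate [-0.0253  0.0149] [0.0297 0.0156] [-0.0262 -0.0166]
```

```bash
python3 - <<'E'
from h import *
s=env.move_l(P(.2455,.002,.1045),rot=Q(.279),rate=.03,f_stop=4);env.wait(.25);o=rep(s)
p=wcam(env.read_camera('wrist'),o);save('w9',p['frame'],(160,100,420,270),3)
E
```

```text
False 20.23 rho 0.2406 th 0.004 z 0.1047 | ax 0.0506 ay 0.0011 | fx -11.52 fy 0.47 fz -1.53 [ 3.27  0.96 -0.06] 0.0193
```

View pics/w9.png

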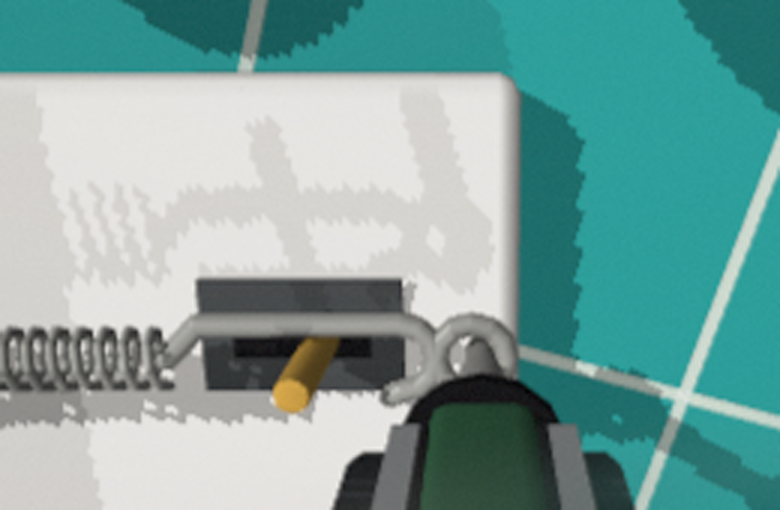

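```bash
python3 - <<'E'
from h import *
o=rep();p=wcam(env.read_camera('wrist'),o)
f=lambda x,y:(160+x/3,100+y/3)
A=lambda x,y,z:np.array([(ray(p,f(x,y),z)[:2]-O)@ex,(ray(p,f(x,y),z)[:2]-O)@ey]).round(4)
print('pin top',A(291,394,.065))
print('wire',A(210,323,.042),A(395,323,.042),'eye',A(473,357,.042),'barb',A(388,395,.042),'bend inner',A(421,350,.042),'ring top',A(473,313,.042))
E
```

```text
20.28 rho 0.2406 th 0.005 z 0.1046 | ax 0.0506 ay 0.0011 | fx -11.79 fy -0.11 fz -1.93 [3.29 0.98 0.02] 0.019
pin top [ 0.0079 -0.0002]
wire [-0.0169  0.0091] [0.0296 0.0094] eye [0.0491 0.0005] barb [ 0.0273 -0.0101] bend inner [0.036  0.0023] ring top [0.0491 0.0122]
```

```bash
python3 - <<'E'
from h import *
for r in(.240,.234,.229,.2255,.2235,.2215):
    s=env.move_l(P(r,-.0015,.1045),rot=Q(.277),rate=.02,f_stop=5);env.wait(.1);o=rep((r,s))
    if s:break
env.wait(.1);o=rep()
p=wcam(env.read_camera('wrist'),o);save('w10',p['frame'],(160,100,420,270),3)
E
```

```text
(0.24, False) 20.86 rho 0.2355 th 0.002 z 0.1047 | ax 0.0455 ay 0.0004 | fx -10.87 fy 0.39 fz -1.20 [ 3.08  0.86 -0.03] 0.0193
(0.234, False) 21.41 rho 0.2301 th 0.002 z 0.1048 | ax 0.0401 ay 0.0004 | fx -10.07 fy -0.92 fz -2.00 [ 2.82  0.78 -0.02] 0.0194
(0.229, False) 21.91 rho 0.2254 th 0.002 z 0.1048 | ax 0.0354 ay 0.0004 | fx -10.10 fy 0.51 fz -1.02 [ 2.68  0.76 -0.06] 0.0191
(0.2255, False) 22.33 rho 0.2222 th 0.002 z 0.1048 | ax 0.0322 ay 0.0004 | fx -9.02 fy 1.01 fz -1.73 [ 2.55  0.78 -0.08] 0.019
(0.2235, False) 22.68 rho 0.2204 th 0.002 z 0.1048 | ax 0.0304 ay 0.0004 | fx -9.62 fy -0.47 fz -1.44 [ 2.44  0.72 -0.02] 0.0192
(0.2215, False) 23.03 rho 0.2186 th 0.002 z 0.1048 | ax 0.0286 ay 0.0004 | fx -8.13 fy -0.18 fz -1.33 [ 2.39  0.68 -0.06] 0.0193
 23.13 rho 0.2186 th 0.002 z 0.1048 | ax 0.0286 ay 0.0004 | fx -8.65 fy 0.58 fz -0.75 [ 2.38  0.66 -0.02] 0.0196
```

View pics/w10.png

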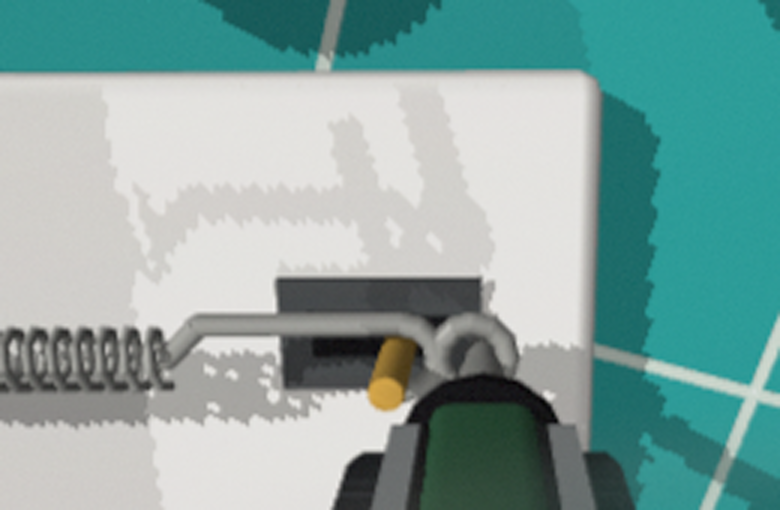

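Going well: the pin is inside the hook, just short of the bend, with no sideways force. I'll keep easing back and stop as the load transfers.

```bash
python3 - <<'E'
from h import *
r=.2215
while r>.2110:
    r-=.0012
    env.move_l(P(r,-.0015,.1045),rate=.012);env.wait(.08)
    fs=[]
    for _ in range(3):
        o=env.observe();fs.append(o['contact_force'][:2]@ex);env.wait(.02)
    o=rep(round(r,4));m=np.mean(fs)
    if abs(np.hypot(*o['wrist_torque'][:2]))<.5 or m>-1.2:break
o=rep();p=wcam(env.read_camera('wrist'),o);save('w11',p['frame'],(160,100,420,270),3)
E
```

```text
0.2203 23.57 rho 0.2175 th 0.002 z 0.1048 | ax 0.0275 ay 0.0004 | fx -8.34 fy -0.54 fz -1.32 [ 2.37  0.69 -0.05] 0.0194
0.2191 23.95 rho 0.2164 th 0.002 z 0.1048 | ax 0.0264 ay 0.0004 | fx -7.77 fy -0.94 fz -1.47 [ 2.34  0.64 -0.05] 0.0193
0.2179 24.33 rho 0.2156 th 0.002 z 0.1048 | ax 0.0256 ay 0.0004 | fx -7.86 fy -0.82 fz -0.64 [ 2.18  0.63 -0.07] 0.0192
0.2167 24.72 rho 0.2153 th 0.002 z 0.1048 | ax 0.0253 ay 0.0004 | fx -5.88 fy 0.19 fz -1.05 [1.85 0.51 0.01] 0.0192
0.2155 25.1 rho 0.2150 th 0.002 z 0.1048 | ax 0.0250 ay 0.0004 | fx -5.68 fy -0.25 fz -1.35 [1.58 0.35 0.01] 0.0193
0.2143 25.48 rho 0.2147 th 0.001 z 0.1047 | ax 0.0247 ay 0.0002 | fx -3.11 fy 0.47 fz -1.32 [1.08 0.02 0.02] 0.0192
0.2131 25.87 rho 0.2140 th -0.001 z 0.1046 | ax 0.0240 ay -0.0001 | fx -0.32 fy 1.22 fz -0.53 [ 0.34 -0.32 -0.  ] 0.0194
 25.87 rho 0.2140 th -0.001 z 0.1046 | ax 0.0240 ay -0.0001 | fx -0.32 fy 1.22 fz -0.53 [ 0.34 -0.32 -0.  ] 0.0194
```

View pics/w11.png

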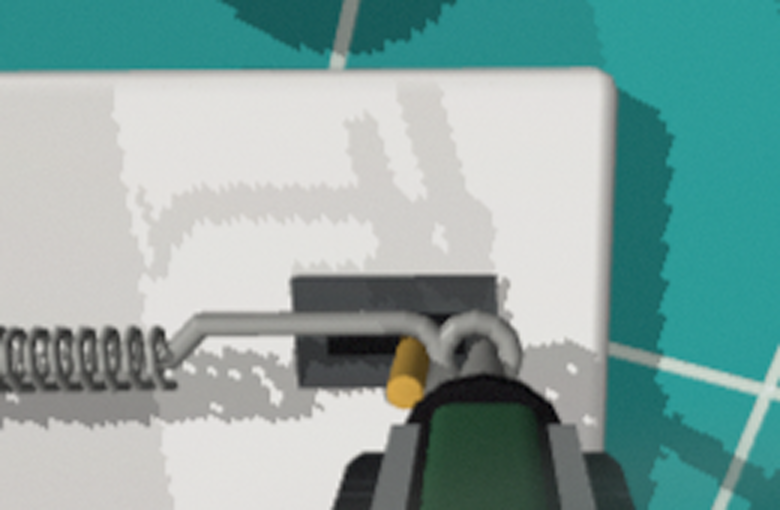

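```bash
python3 - <<'E'
from h import *
def avg(tag):
    F=[];T=[]
    for _ in range(5):
        o=env.observe();F.append(o['contact_force']);T.append(o['wrist_torque']);env.wait(.02)
    rep(tag);F=np.mean(F,0);T=np.mean(T,0);print('   avg fx %.2f fy %.2f fz %.2f'%(F[:2]@ex,F[:2]@ey,F[2]),T.round(3))
avg('now')
env.move_l(P(.2122,.0015,.1045),rate=.012);env.wait(.25);avg('a')
env.move_l(P(.2118,.004,.1045),rate=.012);env.wait(.25);avg('b')
E
```

```text
now 26.0 rho 0.2139 th -0.001 z 0.1045 | ax 0.0239 ay -0.0003 | fx -1.47 fy 0.71 fz -0.32 [ 0.22 -0.22  0.05] 0.0194
   avg fx -0.48 fy 1.18 fz -0.76 [ 0.223 -0.275  0.02 ]
a 26.58 rho 0.2123 th 0.001 z 0.1044 | ax 0.0223 ay 0.0002 | fx 0.26 fy -0.25 fz -1.26 [ 0.04 -0.02 -0.03] 0.0193
   avg fx -0.02 fy -0.01 fz -1.42 [-0.006  0.     0.012]
b 27.17 rho 0.2118 th 0.004 z 0.1045 | ax 0.0218 ay 0.0008 | fx 0.02 fy 0.27 fz -0.93 [-0.01  0.04 -0.03] 0.0191
   avg fx 0.18 fy 0.30 fz -1.08 [-0.007  0.011 -0.018]
```

```bash
python3 - <<'E'
from h import *
s=env.move_l(P(.2120,.003,.125),rate=.04,f_stop=3);o=rep(s)
if not s:
    s=env.move_l(P(.2120,.003,.21),rate=.12);o=rep(s);env.wait(.1);o=rep()
p=wcam(env.read_camera('wrist'),o);save('w12',p['frame'])
E
```

```text
False 27.83 rho 0.2121 th 0.003 z 0.1251 | ax 0.0221 ay 0.0006 | fx -0.68 fy -0.62 fz -0.57 [-0.02 -0.03  0.  ] 0.0196
False 28.69 rho 0.2121 th -0.000 z 0.2092 | ax 0.0221 ay -0.0000 | fx 0.12 fy -0.60 fz -1.93 [0.05 0.03 0.02] 0.0197
 28.79 rho 0.2121 th -0.000 z 0.2088 | ax 0.0221 ay -0.0001 | fx 0.19 fy -0.01 fz -1.62 [0.   0.01 0.07] 0.0194
```

View pics/w12.png

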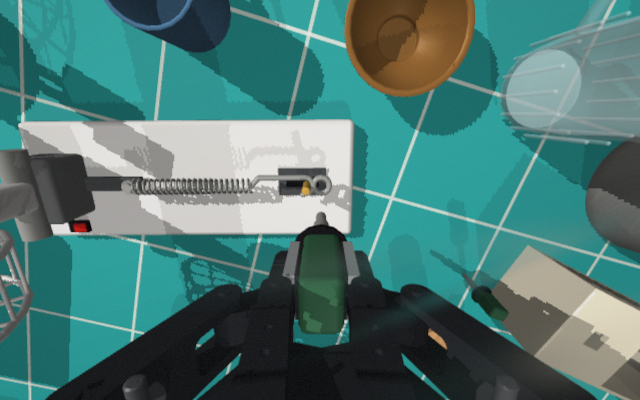

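```bash
python3 - <<'E'
from h import *
o=env.observe();env.move_l([*o['position'][:2],.26],rate=.2)
env.move_ptp([.507,-.235,.25],Q(-.22))
env.move_l([.507,-.235,.193],rate=.15);env.wait(.3)
o=rep();p=wcam(env.read_camera('wrist'),o);print(o['position'],o['tool_rot']);save('w13',p['frame'],(250,150,390,255),5.5)
q=env.read_camera('scene');save('s13',q['frame'],(200,200,290,300),6)
E
```

```text
31.35 rho 0.5336 th -0.300 z 0.1939 | ax 0.3198 ay -0.1576 | fx 0.08 fy 0.74 fz -1.95 [ 0.07 -0.   -0.01] 0.0197
[ 0.50747818 -0.23516126  0.1938888 ] [ 9.93955044e-01 -1.09784594e-01  8.04938520e-04  2.57483730e-04]
```

View pics/w13.png

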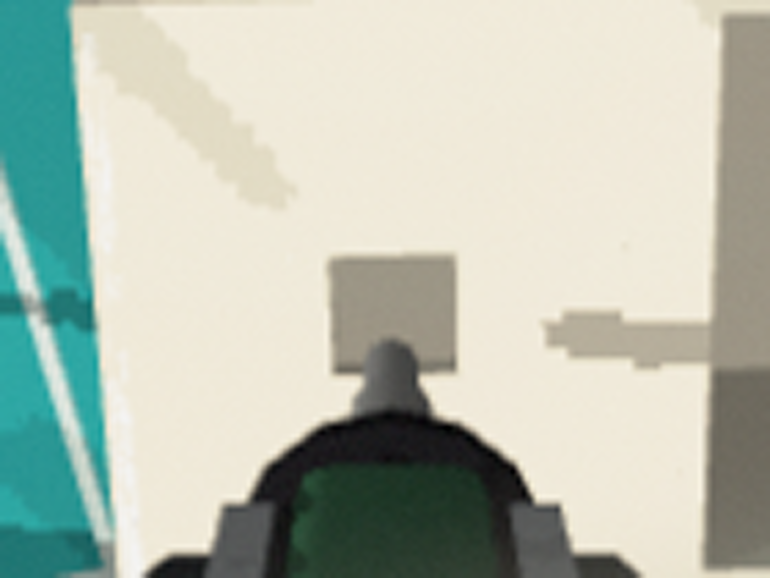

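View pics/s13.png

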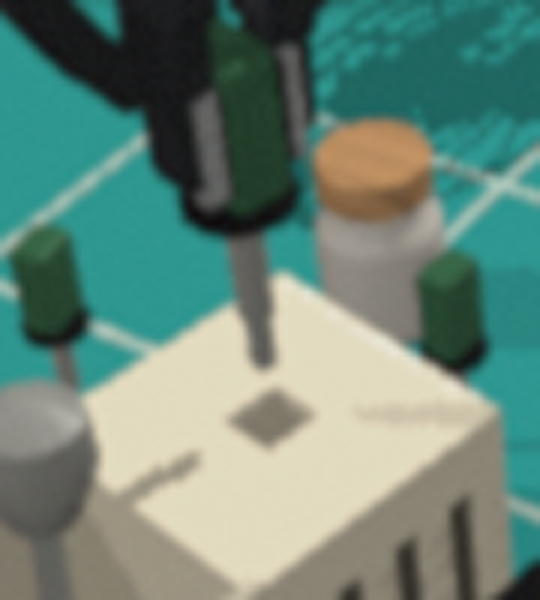

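```bash
python3 - <<'E'
from h import *
from scipy.spatial.transform import Rotation as R
o=env.observe();p=wcam(env.read_camera('wrist'),o);print(o['position'])
M=R.from_quat(o['tool_rot']).as_matrix()
for b in((0,0),(10,9)):
    print(M.T@(ray(p,(250+(393-b[0])/5.5,150+(314-b[1])/5.5),.1)-o['position']))
q=env.read_camera('scene')
tip=o['position']+M@[0,0,.074]
print('tip scene expected',(proj(q,tip)-[200,200])*6,'slot scene',ray(q,(200+271/6,200+416/6),.1), 'if at',(proj(q,[*o['position'][:2],.1])-[200,200])*6)
E
```

```text
[ 0.50721902 -0.23513429  0.1935354 ]
[-0.00076155  0.00137823  0.093535  ]
[ 0.00072311 -0.00019089  0.09353611]
tip scene expected [265.50111085 372.07947938] slot scene [ 0.50555468 -0.23380246  0.1       ] if at [272.61547871 420.56604036]
```

```bash
python3 - <<'E'
from h import *
x,y=.507,-.235
s=env.move_l([x,y,.13],rate=.1,f_stop=5);o=rep(s)
if not s:
    s=env.move_l([x,y,.111],rate=.03,f_stop=4);env.wait(.2);o=rep(s)
print(o['position'])
p=wcam(env.read_camera('wrist'),o);save('w14',p['frame'],(200,100,440,280),3)
q=env.read_camera('scene');save('s14',q['frame'],(200,200,290,300),6)
E
```

```text
False 32.33 rho 0.5336 th -0.300 z 0.1304 | ax 0.3198 ay -0.1575 | fx 0.31 fy -0.01 fz -1.71 [-0.01 -0.05 -0.04] 0.0192
True 33.11 rho 0.5334 th -0.301 z 0.1123 | ax 0.3194 ay -0.1582 | fx 0.09 fy 0.46 fz 5.48 [-0.06 -0.07  0.05] 0.0192
[ 0.50676365 -0.23493974  0.11228839]
```

View pics/s14.png

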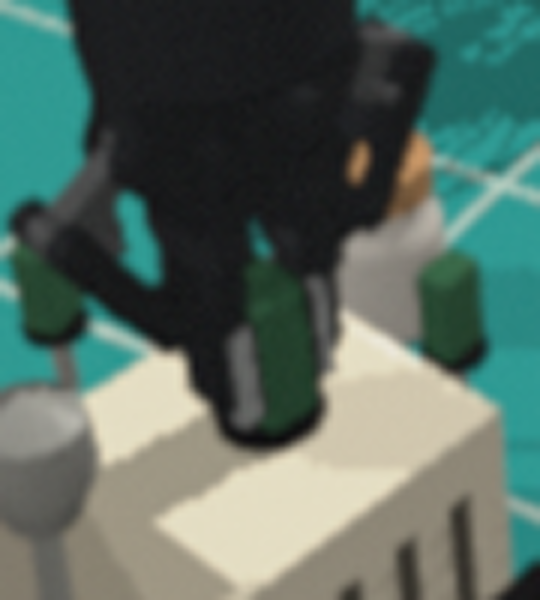

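The collar is resting on the lid at the same height as when I took hold of it (TCP z 0.112). Now I'll let go.

```bash
python3 - <<'E'
from h import *
o=env.observe();x,y,_=o['position']
env.ungrasp();env.wait(.2)
env.move_l([x,y,.19],rate=.1);env.move_l([x,y,.27],rate=.15);env.wait(.2)
o=rep();p=wcam(env.read_camera('wrist'),o);save('w15',p['frame'])
q=env.read_camera('scene');save('s15',q['frame'])
t=env.read_camera('top')
for n in['kettle','pitcher','bowl','saltjar','mug']:
    d=env.search_frame(n,t);print(n,[(ray(t,e['at'],.05).round(3)[:2],round(e['conf'],2)) for e in d[:2]])
save('t15',t['frame'])
E
```

```text
35.88 rho 0.5332 th -0.302 z 0.2687 | ax 0.3190 ay -0.1587 | fx -0.17 fy -0.19 fz 0.29 [-0.   -0.01 -0.07] 0.0854
kettle [(array([ 0.68 , -0.298]), 0.86)]
pitcher [(array([ 0.78 , -0.124]), 0.94), (array([ 0.514, -0.246]), 0.59)]
bowl [(array([0.751, 0.062]), 0.73)]
saltjar [(array([ 0.433, -0.082]), 0.78), (array([0.749, 0.06 ]), 0.48)]
mug [(array([0.717, 0.268]), 0.76)]
```

View pics/w15.png

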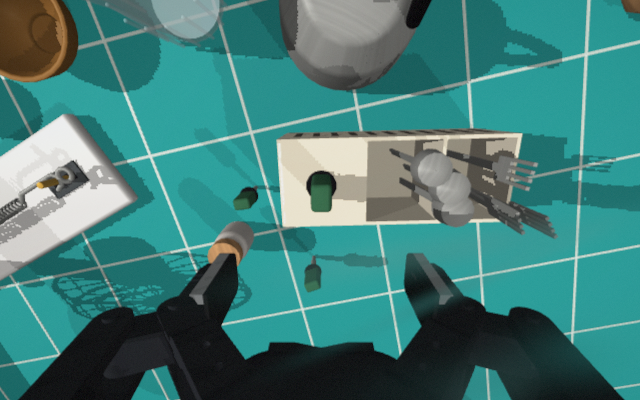

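View pics/s15.png

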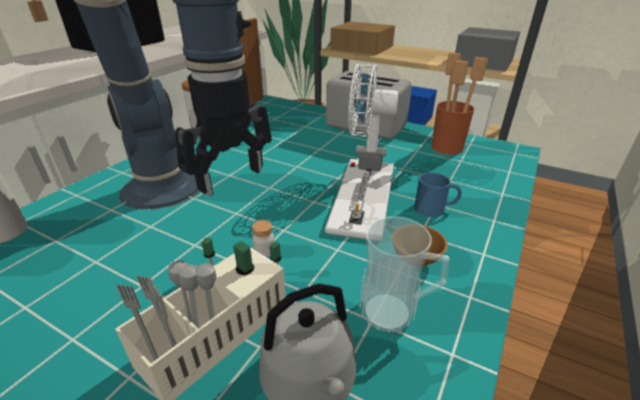

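View pics/t15.png

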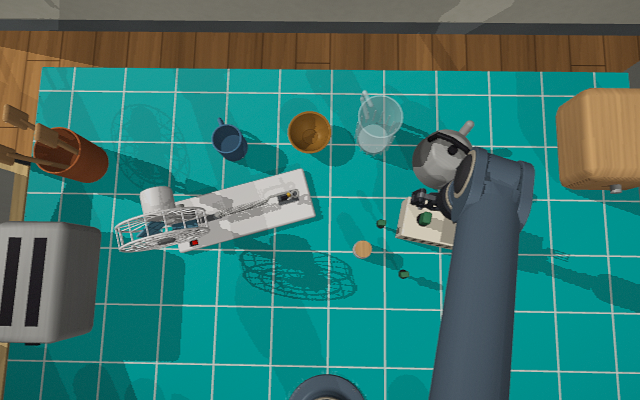

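The puller hangs upright in its slot (wrist view 320,190; scene view 244,258). The hook is on the brass pin with the eye outward of it (top view 288,196). The bystanders haven't moved and the arm is clear, so I'm handing in.

```bash
python3 - <<'E'
from h import *
print(env.sign_off());rep()
E
```

```text
the job is handed in; nothing more can be done
None
the job is handed in; nothing more can be done
```

The spring's hook is on the brass pin, the puller hangs in its slot in the caddy again, and I handed the job in at about 36 s of the 67 s allowed. Hand-in gives no verdict.

- **Pull:** I gripped the largest green-handled puller, put its tip in the eye and stretched the spring. The wrist force peaked at about 12.4 N, against the 18 N limit. I then swung the hook in line with the pin, with almost no sideways force.
- **Seating:** I eased the hook back about 1 mm at a time, and the pull on the puller fell smoothly from about 8 N to zero as the pin took the load. With the tip centred in the eye, the force was about zero, so I lifted it straight out. I couldn't read the hook's force on the pin directly; I judge it from that load transfer and the pictures.
- **Puller back in its slot:** the collar touched the lid at the same height as when I took it (TCP z 0.112 m). The last pictures show it upright in the slot.
- **Other things:** the kettle, pitcher, bowl, salt jar and mug look unmoved. The networks' positions for them agree to within about 6 mm before and after. The exception is the kettle, which read about 12 mm different because the arm partly hid it in the last view.

**Disagreements:**
- The eye-finding network twice pointed elsewhere, so I took the eye's position from the pictures.
- The wrist camera's calibration was about 1 to 1.5 mm off, which I corrected using the tool itself.
- Under load the arm sat about 5 mm short of its commanded position; I allowed for that.

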